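# Prop the loaded shelf: crank its stabilizer leg down onto a pad

## Robot

A 6-joint arm with a two-finger parallel gripper is mounted at the origin on a cart in front of the work surface, level with it; the furniture and walls round the work are solid. World frame = base frame: x ahead of the robot, y to its left, z up, the work surface at z = 0. Lengths are in m, angles in rad, forces in N, time in s.
With the tool pointing down it reaches from about 0.35 to 0.975 m from the base axis. Payload 4.9 kg.
Tool frame: the origin (TCP) lies at the very end of the fingers, on their centre line; the grasp point (between the pads) lies 19 mm behind it (ctrl.grip_point_offset is the distance from the TCP to the grasp point, in m); z points along the fingers, y is the line along which they close (so a half turn about z gives the same grasp; the last joint's range is limited). The gripper opens to 85 mm and grips with 20 to 120 N. Pads are 22 mm wide; open, the fingers measure 114 mm over their backs; the gripper's body (76 mm by 85 mm) begins 54 mm behind the grasp point. The pads swing forward as they close: fully open they stand 13 mm farther back than shut.
Start: joints at [1.224, 0.053, 1.613, -0, 1.476, -0.119], TCP at [0.141, 0.609, 0.231] pointing down, gripper open.
Joint ranges: [-3.01, 3.01], [-1.01, 2.22], [0.06, 2.58], [-1.02, 4.17], [0.09, 2.62], [-3.14, 3.14]. Speed limits (rad/s): [2.57, 2.57, 3.14, 3.14, 3.14, 3.14].

## Interface

Orientations are given as a rotation vector (axis times angle).
In Python, from station import ctrl gives the robot as it stands.
- The arm moves only by the tool send_rows, never from a script. Its argument "rows" is a list of rows, each a list of 3 entries, a list of its own where there are three numbers: the finger opening in cm, from 0 to 8.54, then the shift along the tool's x, y, z in cm, then the turn about the tool's z in degrees. A call has 1 to 10 rows; each row shifts and turns the commanded pose from where the row before left it, along the tool's axes as they then stand; what a row does not reach is not made up. A row lasts 1/8 s, in which the tool goes at most 62.5 mm and 10.7 degrees, less where a joint would pass 70% of its speed; a pose out of reach is approached as far as the arm can. A call with a gripper value outside its range is refused whole. The fingers move at their own pace and stop on an object; "newtons" is the grip in N (left out, the last holds). Time passes only in rows, so rows that do not move let the fingers close. It gives the time, the measured TCP pose, the force, the opening and the grip force at its end, in the units of the state.
- ctrl.get_obs(): the state, without advancing time (a new reading comes with each control period).
- ctrl.get_image(name): name is "scene" or "top" or "wrist"; returns a dict with "frame" (384x512x3 uint8, red, green, blue), "range_z" (384x512 float32, m along the optical axis (not along the pixel's ray), 0 where there is no reading), "fx", "fy", "cx", "cy" (pixels), "k1" (the pictures are not rectified: a ray, as slopes to the right and down, at radius r is drawn at 1 + k1 r^2 times it, then the intrinsics apply), "cam_to_world" (4x4, takes a point from camera to world coordinates). Camera axes: x right, y down, z forward; pixel columns grow to the right and rows downward; lengths in m; the calibration is good to about 2 mm. A picture is of the moment at which its call begins.
- ctrl.finish_job(): hands the job in; it is judged then, once.
The state is a dict: "t": time; "q": joint angles; "dq": joint speeds; "effort": joint torques, N m; "tool_pos": TCP position; "tool_rot": TCP orientation; "contact_force": force on the tool from outside, world axes, zero at the start; "wrist_torque": the same for the moment, N m; "opening": finger opening in m; "grip_force": force on a finger pad.
Only numpy, scipy, OpenCV 4.12 (cv2) and the standard library are available. Lean on these libraries where they do the work, as an engineer would, in place of code of your own. Each camera call takes 0.05 s, during which the arm holds its last target. There are 200 camera calls.

## Task

The free corner of the little raised shelf needs propping without marking the granite: slide the wooden pad under the shelf's cranked leg so that the rubber foot will stand wholly on its round end, then crank the leg down (clockwise from above) until the foot bears firmly on the pad. You can tell by the crank getting clearly heavier; stop there, do not force it, and let go of everything, leaving what stands on the shelf and round it undisturbed.

Things in the scene. Friction and masses are not known exactly. Their poses are not given: they have to be found in the camera images.
- stand: fixed raised shelf: board 165 x 180 mm, top 135 mm above the worktop, on one column; at its corner nearest the robot an upright cranked leg (tube 34 mm across, grey gear head 46 mm square up to z = 180 mm). Origin: on the worktop under the leg's axis. In its frame the board covers x 35 to 200, y -50 to 130 mm; the base plate begins at x 90 mm.
- leg_axis (a point): point on the leg's vertical axis, 20 mm above the worktop (height of the pad's top). The rubber foot, 40 mm across, hangs over it, underside 43 to 62 mm above the worktop. How far the foot is screwed out differs by up to 14 mm and is not reported: where it meets the pad (4.6 to 8.4 rad of turning) must be felt. It is springy, 25 N/mm; 30 to 110 N on the pad is right, over 140 N is forced
- crank_axis (a point): point on the crank's vertical axis (the leg's axis), 225 mm above the worktop, at mid-height of the crank handle. Clockwise from above lowers the foot 5 mm per rad (31 mm per turn). The crank stops dead 10 rad from its upper end; it starts 0 to 1 rad from there, its arm pointing to the stand's +y (left) or up to 1 rad clockwise of that. It stays where it is left
- crank_grip (a point): middle of the crank's upright black handle, a free-spinning sleeve 19 mm across, 48 mm tall (z 201 to 247 mm), 55 mm from the axis on a flat red arm (top at z 198 mm). Pushing it round with the foot in the air takes a steady 11 N along the circle; once the foot presses, each 11 N on the foot adds 1 N: right when the push has risen by 3 to 10 N, best about 6
- pad: loose wooden pad on a handle, about 160 g: a round end 80 mm across and 20 mm thick, its tail 24 mm wide and 14 mm thick running to the pad's own -y. Origin: centre of the round end's underside; z up
- pad_top (a point): centre of the top of the pad's round end, 20 mm above its underside
- pad_grip (a point): middle of the upright dark grip block on the pad's tail, 32 mm above the underside and 160 mm from the round end's centre along the pad's -y. The block is 16 mm thick (pad x), 44 mm long (pad y) and rises from 5 to 50 mm
- tin: bystander: low food tin, 75 mm across, 58 mm tall, standing loose on the shelf; origin at its underside
- cup: bystander: green and white cup, 64 x 89 x 48 mm, standing loose on the shelf; origin at its underside
- mill_1: bystander: wooden pepper mill, 58 mm across, 170 mm tall, on the worktop; origin at its underside
- teaspoon_2: bystander: teaspoon, 134 mm long, lying on the worktop to the left

How it is judged:
On the way, in this order (a step that is already met when the one before it is completed fails the run):
1. the pad lies flat on the worktop with its round end under the raised foot (horizontal distance between pad_top and leg_axis below 0.02 m and height (world z) of pad_top below 0.025 m and angle between pad's own z axis and vertical below 0.06 rad and contact force between pad and stand below 1 N), for 0.2 s.
2. the foot has been cranked down and presses on the pad with at least 30 N (contact force between pad and stand above 30 N and horizontal distance between pad_top and leg_axis below 0.022 m), for 0.2 s.
At the end, for the whole second after the job is handed in: the pad lies flat and at rest with the centre of its round end within 22 mm of the leg's axis, and the foot presses on it with 30 to 110 N (all of step 2 and contact force between pad and stand below 110 N and angle between pad's own z axis and vertical below 0.06 rad and linear speed of pad below 0.02 m/s); the robot touches nothing.
It fails at once if the leg is forced: over 140 N between foot and pad (contact force between pad and stand above 140 N).
It fails at once if a bystander is knocked or shifted by more than 20 mm (distance of any of tin, cup, mill_1, teaspoon_2 from where it was at the start of the episode above 0.02 m).
It also fails if it takes over 72 s, if anything falls off the work surface, if the arm or the gripper's body presses on something with over 40 N, if the wrist force passes 120 N, or if a joint passes its speed limit or range.

## Working session

There is one attempt and no reset: what is moved stays moved. The work goes in short steps, Python scripts to look and compute and a tool call to move; the robot and the scene stay as the last step left them, time stands still between calls to the robot, and variables do not carry over. Pictures are saved under pics/ and viewed, at most 10 in all, crops included, and the job is handed in when it is done.

Besides the shell and the picture viewer there is one more tool, called as name(argument=value, ...), one argument or row to a line, values as JSON. send_rows: Moves the arm, as the interface text tells. Its arguments: {"type":"object","properties":{"rows":{"type":"array","items":{"type":"array"}},"newtons":{"type":"number"}},"required":["rows"]}

```bash
mkdir -p pics; cat > h.py <<'E'
import numpy as np,cv2
from scipy.spatial.transform import Rotation as R
from station import ctrl
def grab(n,save=None):
    im=ctrl.get_image(n)
    if save: cv2.imwrite('pics/'+save+'.png',im['frame'][:,:,::-1])
    return im
def rays(im,uv):
    K=np.array([[im['fx'],0,im['cx']],[0,im['fy'],im['cy']],[0,0,1.]])
    d=np.array([im['k1'],0,0,0,0.])
    p=cv2.undistortPoints(np.array(uv,float).reshape(-1,1,2),K,d).reshape(-1,2)
    T=np.array(im['cam_to_world']);return T[:3,3],np.c_[p,np.ones(len(p))]@T[:3,:3].T
def onplane(im,uv,z):
    o,d=rays(im,uv);return o+d*((z-o[2])/d[:,2])[:,None]
def cloud(im):
    h,w=im['range_z'].shape
    vv,uu=np.mgrid[:h,:w];o,d=rays(im,np.c_[uu.ravel(),vv.ravel()])
    return (o+d*im['range_z'].reshape(-1,1)).reshape(h,w,3)
E
python3 - <<'E'
from h import *
a=grab('scene','s1');b=grab('top','t1')
cv2.imwrite('pics/both.png',cv2.resize(np.vstack([a['frame'],b['frame']])[:,:,::-1],(400,600)))
print(np.round(a['cam_to_world'],2),np.round(b['cam_to_world'],2)); o=ctrl.get_obs();print(o['tool_pos'],o['tool_rot'],o['t'])
E
```

```text
[[-0.89 -0.28  0.37  0.2 ]
 [-0.46  0.49 -0.74  0.62]
 [ 0.02 -0.83 -0.56  0.63]
 [ 0.    0.    0.    1.  ]] [[-0.01 -1.    0.06  0.47]
 [-1.    0.01  0.   -0.02]
 [-0.   -0.06 -1.    1.08]
 [ 0.    0.    0.    1.  ]]
[0.14112219 0.60793105 0.23012131] [-0.35740676 -3.12104128  0.0041326 ] 0.1
```

View pics/s1.png

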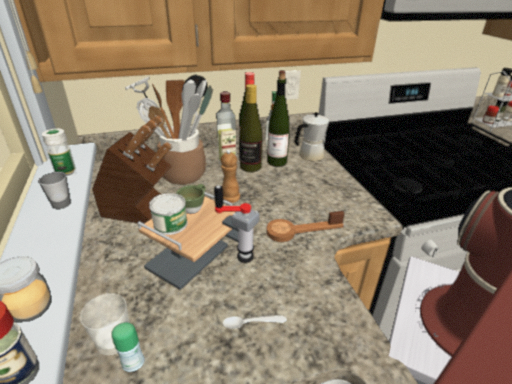

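View pics/t1.png

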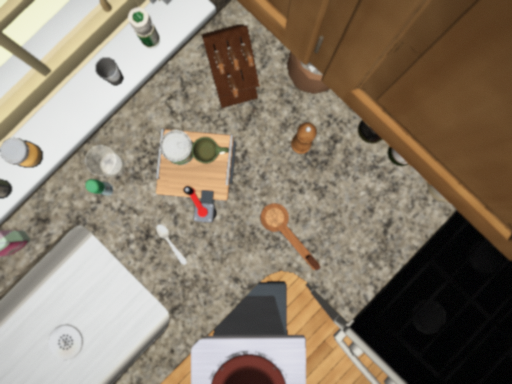

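The scene view shows the pad's round end at about (281,230) with its grip at (337,217), and the leg at (245,240). In the top view, the leg head is at (205,208), the black handle at (188,190), the pad's round end at (274,217), the grip block at (315,263) and the board at (158–232, 130–198).

```bash
python3 - <<'E'
from h import *
b=grab('top');f=b['frame'];P=cloud(b);hsv=cv2.cvtColor(f,cv2.COLOR_RGB2HSV)
cv2.imwrite('pics/t2.png',cv2.resize(f[120:285,145:335,::-1],None,fx=4,fy=3.6,interpolation=cv2.INTER_CUBIC))
for n,uv in dict(hub=(204,211),hand=(188,190),head=(211,198),padc=(274,217),tail=(295,242),grip=(315,263),mill=(305,132),board=(200,180),spoon=(162,231),spoon2=(184,262),cnt=(230,260)).items():
    print(n,np.round(P[uv[1],uv[0]],3))
# pad round end: wood-ish pts at z 0.014..0.026
z=P[:,:,2]
m=(z>.012)&(z<.03);m[:195]=0;m[:,:250]=0;m[285:]=0;m[:,330:]=0
n,l,s,c=cv2.connectedComponentsWithStats(m.astype('uint8'))
print(s[s[:,4]>80])
# grip
g=(z>.04)&(z<.06);g[:240]=0;g[:,295:]&=True;g[:,:295]=0;g[280:]=0;g[:,335:]=0
print('grip',P[g].mean(0) if g.any() else None,g.sum())
red=cv2.inRange(hsv,(0,180,120),(8,255,255))|cv2.inRange(hsv,(172,180,120),(180,255,255))
red[:180]=0;red[225:]=0;red[:,:180]=0;red[:,225:]=0
ys,xs=np.nonzero(red);q=onplane(b,np.c_[xs,ys],.198);u,sv,vt=np.linalg.svd(q-q.mean(0));print('red',len(xs),q.mean(0),vt[0]);t=(q-q.mean(0))@vt[0];print(t.min(),t.max())
# board top orientation
bm=(abs(z-.135)<.006).astype('uint8');bm[:125]=0;bm[205:]=0;bm[:,:150]=0;bm[:,240:]=0
ys,xs=np.nonzero(bm);r=cv2.minAreaRect(np.c_[xs,ys].astype('f4'));print(r);print(np.round(onplane(b,cv2.boxPoints(r),.135),3))
hm=(abs(z-.18)<.006).astype('uint8');hm[:185]=0;hm[225:]=0;hm[:,:185]=0;hm[:,225:]=0
ys,xs=np.nonzero(hm);r=cv2.minAreaRect(np.c_[xs,ys].astype('f4'));print(r);print(np.round(onplane(b,cv2.boxPoints(r),.18),3))
E
```

```text
hub [ 0.474 -0.016  1.076]
hand [0.542 0.124 0.248]
head [0.531 0.085 0.143]
padc [ 0.484 -0.076  0.021]
tail [ 0.414 -0.134  0.012]
grip [ 0.359 -0.183  0.049]
mill [ 0.69  -0.147  0.155]
board [0.576 0.114 0.135]
spoon [ 0.447  0.241 -0.005]
spoon2 [ 0.36   0.177 -0.001]
cnt [ 0.364  0.048 -0.001]
[[     0      0    512    384 195700]
 [   260    203     55     67    904]]
grip [ 0.36107258 -0.17812282  0.04872117] 98
red 134 [0.511685   0.10854975 0.198     ] [-8.65131884e-01 -5.01544438e-01 -1.44865820e-28]
-0.032184168204733125 0.026850777400870406
((194.35955810546875, 164.2247314453125), (71.86530303955078, 65.60789489746094), 5.44033145904541)
[[0.544 0.224 0.135]
 [0.708 0.21  0.135]
 [0.689 0.03  0.135]
 [0.525 0.047 0.135]]
((203.3931121826172, 211.7827606201172), (19.183507919311523, 19.266551971435547), 4.763641834259033)
[[0.475 0.124 0.18 ]
 [0.521 0.12  0.18 ]
 [0.517 0.075 0.18 ]
 [0.471 0.079 0.18 ]]
```

View pics/t2.png

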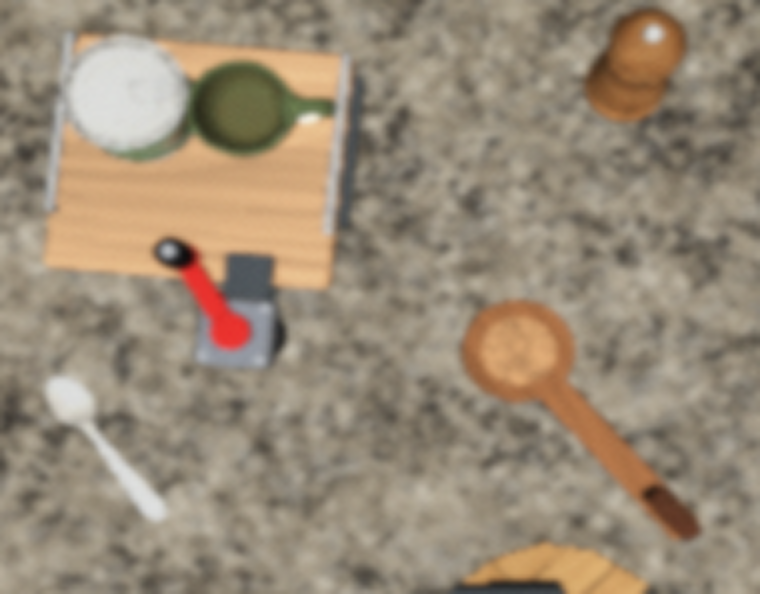

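The leg axis is at about (0.496, 0.0995). The stand is yawed by -5°, and the crank arm points at about 30° in the world frame. I'll move towards the pad grip by way of a safe waypoint.

send_rows(
  rows=[
    [8,[-3.4,-2.4,-0.7],0],
    [8,[-3.4,-2.4,-0.7],0],
    [8,[-3.4,-2.4,-0.7],0],
    [8,[-3.4,-2.4,-0.7],0],
    [8,[-3.4,-2.4,-0.7],0],
    [8,[-3.4,-2.4,-0.7],0],
    [8,[-3.4,-2.4,-0.7],0],
    [8,[-3.4,-2.4,-0.7],0],
    [8,[-3.4,-2.4,-0.7],0],
    [8,[-3.4,-2.4,-0.7],0],
  ],
)

```text
t: 1.4
tool_pos: [0.4189, 0.2973, 0.3013]
tool_rot: [0.357, 3.121, 0.001]
contact_force: [-0.4, 3.6, -1.1]
opening: 0.0799
grip_force: 0.0
```

```bash
cat >> h.py <<'E'
def to(p,yaw=None):
    "tool-frame shift (cm) to world p; turn in deg so that tool y lies at world yaw (deg)"
    o=ctrl.get_obs();M=R.from_rotvec(o['tool_rot']).as_matrix()
    y=np.degrees(np.arctan2(M[1,1],M[0,1]))
    print('t',round(o['t'],2),'pos',np.round(o['tool_pos'],4),'yaw_y',round(y,1),'q',np.round(o['q'],2),'z',np.round(M[:,2],3),'F',np.round(o['contact_force'],1))
    print(' shift cm',np.round(M.T@(np.array(p)-o['tool_pos'])*100,2), '' if yaw is None else 'turn %.1f'%(-((yaw-y+180)%360-180)))
E
python3 - <<'E'
from h import *
b=grab('top');P=cloud(b);z=P[:,:,2]
m=(z>.012)&(z<.03);m[:195]=0;m[:,:250]=0;m[285:]=0;m[:,330:]=0
# subpixel centre by distance transform of round end
dt=cv2.distanceTransform(m.astype('uint8'),cv2.DIST_L2,5);v,u=np.unravel_index(dt.argmax(),dt.shape)
ys,xs=np.nonzero(m);q=onplane(b,np.c_[xs,ys],.02);c=q[np.hypot(xs-u,ys-v)<1.25*dt.max()]
c0=c.mean(0)
for _ in range(5):
  k=np.linalg.norm(q-c0,axis=1)<.036; c0=.5*(c0+ q[k].mean(0))
print('padc',onplane(b,[[u,v]],.02),c0,dt.max())
g=(z>.04)&(z<.06);g[:240]=0;g[:,:295]=0;g[280:]=0;g[:,335:]=0
ys,xs=np.nonzero(g);r=cv2.minAreaRect(onplane(b,np.c_[xs,ys],.05)[:,:2].astype('f4')*1000);print('grip',r)
to([.361,-.178,.30],-50)
E
```

```text
padc [[ 0.48360623 -0.08710683  0.02      ]] [ 0.48309374 -0.08206886  0.02      ] 9.799999
grip ((361.44622802734375, -177.6435546875), (43.68218231201172, 15.987223625183105), 40.03197479248047)
t 1.45 pos [0.4219 0.2944 0.3023] yaw_y 76.7 q [ 0.47 -0.25  1.78 -0.    1.61 -0.87] z [ 0.004 -0.002 -1.   ] F [ 2.1  0.8 -1.1]
 shift cm [ -4.92 -47.38   0.3 ] turn 126.7
```

send_rows(
  rows=[
    [8,[-0.5,-4.7,0],0],
    [8,[-0.5,-4.7,0],0],
    [8,[-0.5,-4.7,0],0],
    [8,[-0.5,-4.7,0],0],
    [8,[-0.5,-4.7,0],0],
    [8,[-0.5,-4.7,0],0],
    [8,[-0.5,-4.7,0],0],
    [8,[-0.5,-4.7,0],0],
    [8,[-0.5,-4.7,0],0],
    [8,[-0.5,-4.7,0],0],
  ],
)

```text
t: 2.7
tool_pos: [0.3605, -0.1719, 0.3011]
tool_rot: [0.357, 3.12, 0.0]
contact_force: [-0.4, 3.8, -1.5]
opening: 0.0796
grip_force: 0.0
```

send_rows(
  rows=[
    [8,[0,0,0],10.5],
    [8,[0,0,1],10.5],
    [8,[0,0,1],10.5],
    [8,[0,0,1],10.5],
    [8,[0,0,1],10.5],
    [8,[0,0,1],10.5],
    [8,[0,0,1],10.5],
    [8,[0,0,1],10.5],
    [8,[0,0,1],10.5],
    [8,[0,0,1],10.5],
  ],
)

```text
t: 3.95
tool_pos: [0.3609, -0.1703, 0.2106]
tool_rot: [-2.698, -1.609, -0.001]
contact_force: [-1.2, 4.0, -0.6]
opening: 0.0799
grip_force: 0.0
```

send_rows(
  rows=[
    [8,[0,0,1],10.5],
    [8,[0,0,1],10.7],
    [8,[0,0,0],0],
    [8,[0,0,0],0],
  ],
)

```text
t: 4.45
tool_pos: [0.361, -0.1707, 0.1916]
tool_rot: [2.943, 1.098, 0.001]
contact_force: [-0.6, 2.8, -1.4]
opening: 0.0795
grip_force: 0.0
```

```bash
python3 - <<'E'
from h import *
to([.3614,-.1776,.020],-50)
E
```

```text
t 4.45 pos [ 0.361  -0.1707  0.1916] yaw_y -49.1 q [-0.63 -0.51  2.15  0.    1.5   0.23] z [ 0.001 -0.    -1.   ] F [-0.6  2.8 -1.4]
 shift cm [-0.42  0.54 17.16] turn 0.9
```

send_rows(
  rows=[
    [8,[-0.4,0.5,2],0.9],
    [8,[0,0,3],0],
    [8,[0,0,3],0],
    [8,[0,0,3],0],
    [8,[0,0,3],0],
    [8,[0,0,2],0],
    [8,[0,0,1],0],
    [8,[0,0,0.2],0],
    [8,[0,0,0],0],
  ],
)

```text
t: 5.58
tool_pos: [0.3616, -0.1778, 0.0202]
tool_rot: [2.952, 1.071, 0.001]
contact_force: [-0.3, 3.1, -1.3]
opening: 0.08
grip_force: 0.0
```

send_rows(
  rows=[
    [0,[0,0,0],0],
    [0,[0,0,0],0],
    [0,[0,0,0],0],
    [0,[0,0,0],0],
    [0,[0,0,0],0],
    [0,[0,0,0],0],
    [0,[0,0,0],0],
    [0,[0,0,0],0],
  ],
  newtons=50,
)

```text
t: 6.58
tool_pos: [0.3612, -0.1775, 0.0196]
tool_rot: [2.953, 1.07, 0.0]
contact_force: [-1.7, 3.4, 2.7]
opening: 0.0155
grip_force: 49.4
```

```bash
python3 - <<'E'
from h import *
# target: grip at leg axis - .16*(cos40,sin40)
a=np.array([.496,.0995]);g=a-.16*np.array([np.cos(np.radians(40)),np.sin(np.radians(40))]);print(g)
to([*g,.024],-50)
E
```

```text
[ 0.37343289 -0.00334602]
t 6.58 pos [ 0.3612 -0.1775  0.0196] yaw_y -50.2 q [-0.64 -0.27  2.29 -0.    1.12  0.23] z [ 0. -0. -1.] F [-1.7  3.4  2.7]
 shift cm [ 12.1  -12.59  -0.45] turn -0.2
```

send_rows(
  rows=[
    [0,[0,0,-0.4],0],
    [0,[1.5,-1.6,0],0],
    [0,[1.5,-1.6,0],0],
    [0,[1.5,-1.6,0],0],
    [0,[1.5,-1.6,0],0],
    [0,[1.5,-1.6,0],0],
    [0,[1.5,-1.6,0],0],
    [0,[1.5,-1.6,0],0],
    [0,[1.5,-1.4,0],0],
    [0,[0,0,0],0],
  ],
)

```text
t: 7.82
tool_pos: [0.3712, -0.0025, 0.0224]
tool_rot: [-2.951, -1.074, 0.003]
contact_force: [-0.3, 3.3, -2.1]
opening: 0.0153
grip_force: 48.9
```

```bash
python3 - <<'E'
from h import *
to([.3734,-.0033,.0196],-50)
a=grab('scene');b=grab('top')
A=cv2.resize(a['frame'][170:290,180:340,::-1],(600,450),interpolation=cv2.INTER_CUBIC)
cv2.imwrite('pics/s3.png',A)
E
```

```text
t 7.83 pos [ 0.3712 -0.0025  0.0224] yaw_y -50.0 q [-0.21 -0.37  2.36  0.    1.16  0.66] z [-0.002  0.001 -1.   ] F [-0.3  3.3 -2.1]
 shift cm [0.11 0.21 0.28] turn -0.0
```

View pics/s3.png

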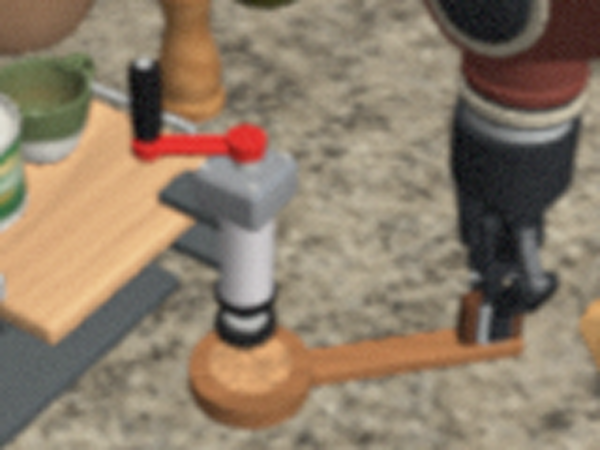

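The crop shows the round end under the foot, with its top face centred near (250,362) in the crop. I'll correct by 2 mm, lower the pad and check.

send_rows(
  rows=[
    [0,[0.1,0.2,0],0],
    [0,[0,0,0.3],0],
    [0,[0,0,0],0],
    [0,[0,0,0],0],
  ],
)

```text
t: 8.43
tool_pos: [0.3743, -0.0047, 0.0202]
tool_rot: [-2.954, -1.07, 0.001]
contact_force: [-0.8, 3.4, -2.5]
opening: 0.0154
grip_force: 48.9
```

```bash
python3 - <<'E'
from h import *
to([.3734,-.0033,.0196],-50)
a=grab('scene');P=cloud(a);z=P[:,:,2]
# pad top pixels
m=(abs(z-.02)<.004)&(abs(P[:,:,0]-.496)<.06)&(abs(P[:,:,1]-.0995)<.06)
q=P[m];print('n',m.sum(),q.min(0),q.max(0))
(cx,cy),r=cv2.minEnclosingCircle(q[:,:2].astype('f4')*1000);print('enclosing',cx,cy,r)
# tube: vertical strip z .08-.12 near axis ; fit circle
m=(z>.07)&(z<.125)&(np.hypot(P[:,:,0]-.496,P[:,:,1]-.0995)<.03)
q=P[m][:,:2];print('tube n',len(q),q.mean(0))
from scipy.optimize import least_squares
print('tube axis',least_squares(lambda c:np.hypot(*(q-c).T)-.017,q.mean(0)+[.008,-.01],loss='soft_l1',f_scale=.002).x)
m=(z>.038)&(z<.07)&(np.hypot(P[:,:,0]-.496,P[:,:,1]-.0995)<.03);print('foot low z',np.percentile(z[m],[1,5,20]))
E
```

```text
t 8.43 pos [ 0.3743 -0.0047  0.0202] yaw_y -50.2 q [-0.21 -0.36  2.35 -0.    1.15  0.66] z [-0.  0. -1.] F [-0.8  3.4 -2.5]
 shift cm [ 0.02 -0.16  0.06] turn -0.2
n 548 [0.44397043 0.05019255 0.01601959] [0.53340172 0.1374405  0.02398506]
enclosing 484.0401611328125 87.73664093017578 53.78250503540039
tube n 304 [0.49380311 0.11089896]
tube axis [0.49649011 0.10055997]
foot low z [0.05306732 0.05390758 0.05883155]
```

send_rows(
  rows=[
    [5,[0,0,0],0],
    [5,[0,0,0],0],
    [5,[0,0,0],0],
    [5,[0,0,-1],0],
    [5,[0,0,-3],0],
    [5,[0,0,-5],0],
    [5,[0,0,-5],0],
    [5,[0,0,-5],0],
    [5,[0,0,-5],0],
    [5,[0,0,-5],0],
  ],
)

```text
t: 9.72
tool_pos: [0.374, -0.0045, 0.3129]
tool_rot: [2.953, 1.07, 0.002]
contact_force: [0.6, 3.6, -1.2]
opening: 0.0501
grip_force: 0.0
```

```bash
python3 - <<'E'
from h import *
to([.5436,.127,.300],-50)
b=grab('top');P=cloud(b);z=P[:,:,2]
m=(z>.236)&(z<.256)&(np.hypot(P[:,:,0]-.5436,P[:,:,1]-.127)<.03)
print('handle',m.sum(),P[m].mean(0))
m=(abs(z-.02)<.004)&(abs(P[:,:,0]-.496)<.06)&(abs(P[:,:,1]-.0995)<.06)
q=P[m];print('pad',q.min(0),q.max(0))
E
```

```text
t 9.72 pos [ 0.374  -0.0045  0.3129] yaw_y -50.1 q [-0.21 -0.63  2.03  0.    1.74  0.66] z [ 0.002 -0.    -1.   ] F [ 0.6  3.6 -1.2]
 shift cm [21.44  0.77  1.31] turn -0.1
handle 60 [0.543276   0.12633165 0.24579612]
pad [0.43758954 0.04093181 0.01608149] [0.53246186 0.12699426 0.02391883]
```

send_rows(
  rows=[
    [5,[4,0.2,0],0],
    [5,[4,0.2,0],0],
    [5,[4,0.2,0],0],
    [5,[4,0.2,0],0],
    [5,[4,0.0,0],0],
    [5,[1.4,0,0],0],
    [5,[0,0,0],0],
    [5,[0,0,0],0],
  ],
)

```text
t: 10.78
tool_pos: [0.5435, 0.1261, 0.3106]
tool_rot: [2.954, 1.07, 0.0]
contact_force: [-2.1, 4.0, -0.0]
opening: 0.0497
grip_force: 0.0
```

```bash
python3 - <<'E'
from h import *
to([.5437,.127,.212],-50)
E
```

```text
t 10.78 pos [0.5435 0.1261 0.3106] yaw_y -50.2 q [ 0.09 -0.14  1.67 -0.    1.61  0.97] z [ 0. -0. -1.] F [-2.1  4.  -0. ]
 shift cm [ 0.07 -0.05  9.86] turn -0.2
```

send_rows(
  rows=[
    [5,[0,0,3],0],
    [5,[0,0,3],0],
    [5,[0,0,2],0],
    [5,[0,0,1.8],0],
    [0,[0,0,0],0],
    [0,[0,0,0],0],
    [0,[0,0,0],0],
    [0,[0,0,0],0],
    [0,[0,0,0],0],
  ],
  newtons=70,
)

```text
t: 11.9
tool_pos: [0.5437, 0.1269, 0.2133]
tool_rot: [-2.953, -1.071, -0.0]
contact_force: [-1.9, 5.4, -1.0]
opening: 0.0167
grip_force: 68.2
```

```bash
cat >> h.py <<'E'
C=np.array([.4964,.1003])
def plan(n,step,rad=.055,ahead=None):
    "n circle chords clockwise from the present handle angle, in tool cm"
    o=ctrl.get_obs();M=R.from_rotvec(o['tool_rot']).as_matrix()
    p=np.array(o['tool_pos'])[:2]-C;a=np.arctan2(p[1],p[0]);F=np.array(o['contact_force'])
    t=np.array([np.sin(a),-np.cos(a)]);print('t',round(o['t'],2),'ang',round(np.degrees(a),1),'rad',round(np.hypot(*p)*1000,1),'z',o['tool_pos'][2],'Ftan',round(-F[:2]@t,1),'F',np.round(F,1),'open',o['opening'],'grip',o['grip_force'])
    A=np.radians(ahead) if ahead is not None else a
    th=A-np.radians(step)*np.arange(n+1);w=C+rad*np.c_[np.cos(th),np.sin(th)]
    print(np.round((np.diff(w,axis=0)*100)@M[:2,:2],2).tolist())
E
python3 - <<'E'
from h import *
plan(10,12)
E
```

```text
t 11.9 ang 29.4 rad 54.3 z 0.21328590886592683 Ftan 5.7 F [-1.9  5.4 -1. ] open 0.016657084748551834 grip 68.2233989238739
[[-0.33, 1.1], [-0.55, 1.01], [-0.75, 0.87], [-0.91, 0.7], [-1.04, 0.5], [-1.12, 0.27], [-1.15, 0.03], [-1.13, -0.21], [-1.06, -0.44], [-0.95, -0.65]]
```

send_rows(
  rows=[
    [0,[-0.33,1.1,0],0],
    [0,[-0.55,1.01,0],0],
    [0,[-0.75,0.87,0],0],
    [0,[-0.91,0.7,0],0],
    [0,[-1.04,0.5,0],0],
    [0,[-1.12,0.27,0],0],
  ],
)

```text
t: 12.65
tool_pos: [0.5381, 0.0644, 0.2134]
tool_rot: [-2.95, -1.071, -0.013]
contact_force: [5.8, 12.6, -5.4]
opening: 0.0166
grip_force: 68.3
```

```bash
sed -i 's/F=np.array(o\[.contact_force.\])$/F=np.array(o["contact_force"])-[-.9,3.5,-1]/' h.py; python3 - <<'E'
from h import *
plan(10,12,ahead=29.4-72)
E
```

```text
t 12.65 ang -40.7 rad 55.0 z 0.21339940906655283 Ftan 11.3 F [ 6.7  9.1 -4.4] open 0.01660192953654979 grip 68.30146193504333
[[-1.15, 0.03], [-1.13, -0.21], [-1.06, -0.44], [-0.95, -0.65], [-0.79, -0.83], [-0.6, -0.98], [-0.38, -1.08], [-0.15, -1.14], [0.09, -1.15], [0.33, -1.1]]
```

The handle follows, with a steady tangential push of about 11 N.

send_rows(
  rows=[
    [0,[-1.15,0.03,0],0],
    [0,[-1.13,-0.21,0],0],
    [0,[-1.06,-0.44,0],0],
    [0,[-0.95,-0.65,0],0],
    [0,[-0.79,-0.83,0],0],
    [0,[-0.6,-0.98,0],0],
    [0,[-0.38,-1.08,0],0],
    [0,[-0.15,-1.14,0],0],
  ],
)

```text
t: 13.65
tool_pos: [0.4568, 0.0611, 0.2135]
tool_rot: [2.947, 1.066, 0.009]
contact_force: [7.3, -3.0, -7.1]
opening: 0.0167
grip_force: 68.5
```

```bash
python3 - <<'E'
from h import *
plan(10,12,ahead=29.4-168)
E
```

```text
t 13.65 ang -135.2 rad 55.7 z 0.21346673182072123 Ftan 10.4 F [ 8.2 -6.5 -6.1] open 0.016654632902264592 grip 68.52946758270264
[[0.09, -1.15], [0.32, -1.1], [0.55, -1.01], [0.74, -0.88], [0.91, -0.7], [1.04, -0.5], [1.12, -0.27], [1.15, -0.03], [1.13, 0.21], [1.06, 0.44]]
```

send_rows(
  rows=[
    [0,[0.09,-1.15,0],0],
    [0,[0.32,-1.1,0],0],
    [0,[0.55,-1.01,0],0],
    [0,[0.74,-0.88,0],0],
  ],
)

```text
t: 14.15
tool_pos: [0.441, 0.103, 0.2133]
tool_rot: [2.947, 1.066, -0.004]
contact_force: [-2.8, -7.8, -1.3]
opening: 0.0163
grip_force: 69.2
```

send_rows(
  rows=[
    [0,[0.91,-0.7,0],0],
    [0,[1.04,-0.5,0],0],
    [0,[1.12,-0.27,0],0],
  ],
)

```text
t: 14.52
tool_pos: [0.4539, 0.1352, 0.2133]
tool_rot: [2.951, 1.069, -0.009]
contact_force: [-8.6, -4.7, 1.9]
opening: 0.0166
grip_force: 69.6
```

```bash
python3 - <<'E'
from h import *
plan(10,12,ahead=29.4-252)
P=cloud(grab('scene'));z=P[:,:,2]
m=(z>.024)&(z<.07)&(np.hypot(P[:,:,0]-.496,P[:,:,1]-.0995)<.026);print('foot low z',np.percentile(z[m],[1,5,20]))
E
```

```text
t 14.53 ang 140.6 rad 55.0 z 0.21328251353324412 Ftan 11.2 F [-7.7 -8.2  2.9] open 0.01662958885496353 grip 69.64564919471741
[[1.15, -0.03], [1.13, 0.21], [1.06, 0.44], [0.95, 0.65], [0.79, 0.83], [0.6, 0.98], [0.39, 1.08], [0.15, 1.14], [-0.09, 1.15], [-0.33, 1.1]]
foot low z [0.03123203 0.0328472  0.03778984]
```

Still 11 N, and the camera puts the foot about 11 mm above the pad. I'll go on in small steps.

send_rows(
  rows=[
    [0,[1.15,-0.03,0],0],
    [0,[1.13,0.21,0],0],
    [0,[1.06,0.44,0],0],
  ],
)

```text
t: 14.95
tool_pos: [0.483, 0.1532, 0.2132]
tool_rot: [-2.953, -1.071, 0.01]
contact_force: [-11.9, -0.6, 3.3]
opening: 0.0167
grip_force: 70.0
```

```bash
python3 - <<'E'
from h import *
plan(10,12,ahead=29.4-288)
E
```

```text
t 14.95 ang 104.2 rad 54.6 z 0.21321042728442285 Ftan 11.6 F [-11.   -4.1   4.3] open 0.01666888429393173 grip 69.96772527694702
[[0.95, 0.65], [0.79, 0.83], [0.6, 0.98], [0.38, 1.08], [0.15, 1.14], [-0.09, 1.15], [-0.33, 1.1], [-0.55, 1.01], [-0.75, 0.87], [-0.91, 0.7]]
```

send_rows(
  rows=[
    [0,[0.95,0.65,0],0],
    [0,[0.79,0.83,0],0],
    [0,[0.6,0.98,0],0],
  ],
)

```text
t: 15.32
tool_pos: [0.5168, 0.1507, 0.2132]
tool_rot: [-2.949, -1.071, 0.008]
contact_force: [-12.1, 6.6, 2.1]
opening: 0.0167
grip_force: 70.0
```

```bash
python3 - <<'E'
from h import *
plan(10,12,ahead=29.4-324)
E
```

```text
t 15.32 ang 68.0 rad 54.3 z 0.21320603089270407 Ftan 11.6 F [-11.2   3.1   3.1] open 0.016741735748003788 grip 70.03609657287598
[[0.38, 1.08], [0.15, 1.14], [-0.09, 1.15], [-0.33, 1.1], [-0.55, 1.01], [-0.75, 0.87], [-0.91, 0.7], [-1.04, 0.49], [-1.12, 0.27], [-1.15, 0.03]]
```

send_rows(
  rows=[
    [0,[0.38,1.08,0],0],
    [0,[0.15,1.14,0],0],
  ],
)

```text
t: 15.58
tool_pos: [0.5355, 0.138, 0.2132]
tool_rot: [-2.947, -1.071, 0.004]
contact_force: [-10.4, 10.3, 1.1]
opening: 0.0165
grip_force: 70.0
```

send_rows(
  rows=[
    [0,[-0.09,1.15,0],0],
  ],
)

```text
t: 15.7
tool_pos: [0.5425, 0.129, 0.2132]
tool_rot: [-2.946, -1.071, 0.002]
contact_force: [-8.3, 12.8, -0.8]
opening: 0.0166
grip_force: 70.0
```

```bash
python3 - <<'E'
from h import *
plan(8,12,ahead=29.4-360)
P=cloud(grab('scene'));z=P[:,:,2]
m=(z>.024)&(z<.07)&(np.hypot(P[:,:,0]-.496,P[:,:,1]-.0995)<.026);print('foot low z',np.percentile(z[m],[1,5,20]))
E
```

```text
t 15.7 ang 31.9 rad 54.3 z 0.2132390504933488 Ftan 11.8 F [-7.4  9.3  0.2] open 0.016648596825113767 grip 69.98138308525085
[[-0.33, 1.1], [-0.55, 1.01], [-0.75, 0.87], [-0.91, 0.7], [-1.04, 0.49], [-1.12, 0.27], [-1.15, 0.03], [-1.13, -0.21]]
foot low z [0.02455466 0.02682148 0.0296953 ]
```

send_rows(
  rows=[
    [0,[-0.33,1.1,0],0],
    [0,[-0.55,1.01,0],0],
  ],
)

```text
t: 16.0
tool_pos: [0.5502, 0.1085, 0.2133]
tool_rot: [-2.944, -1.07, -0.005]
contact_force: [-3.6, 17.7, -2.8]
opening: 0.0163
grip_force: 69.8
```

```bash
python3 - <<'E'
from h import *
plan(8,12,ahead=29.4-384)
E
```

```text
t 16.0 ang 8.7 rad 54.4 z 0.2133462210671981 Ftan 14.4 F [-2.7 14.2 -1.8] open 0.016339359434238872 grip 69.83202338218689
[[-0.75, 0.87], [-0.91, 0.7], [-1.04, 0.49], [-1.12, 0.27], [-1.15, 0.03], [-1.13, -0.21], [-1.06, -0.44], [-0.95, -0.65]]
```

send_rows(
  rows=[
    [0,[-0.75,0.87,0],0],
  ],
)

```text
t: 16.12
tool_pos: [0.5508, 0.0976, 0.2134]
tool_rot: [-2.944, -1.07, -0.01]
contact_force: [0.0, 20.6, -3.4]
opening: 0.0164
grip_force: 69.7
```

```bash
python3 - <<'E'
from h import *
plan(3,6,ahead=29.4-396)
E
```

```text
t 16.12 ang -2.9 rad 54.5 z 0.21337632438721996 Ftan 17.2 F [ 0.9 17.1 -2.4] open 0.01640241261546778 grip 69.66762185096741
[[-0.44, 0.37], [-0.47, 0.33], [-0.51, 0.27]]
```

The push has risen by about 5.7 N, which puts roughly 60 N on the pad. I'll stop here, let go and retreat upward.

send_rows(
  rows=[
    [5,[0.2,-0.2,0],0],
    [5,[0,0,0],0],
    [5,[0,0,0],0],
    [5,[0,0,0],0],
    [5,[0,0,-2],0],
    [5,[0,0,-3],0],
    [5,[0,0,-4],0],
    [5,[-3,0,-2],0],
    [5,[-4,0,0],0],
    [5,[-4,0,0],0],
  ],
)

```text
t: 17.38
tool_pos: [0.4655, 0.0247, 0.3247]
tool_rot: [2.952, 1.071, 0.004]
contact_force: [-0.8, 3.5, -0.9]
opening: 0.0503
grip_force: 0.0
```

```bash
python3 - <<'E'
from h import *
b=grab('top');P=cloud(b);z=P[:,:,2]
m=(z>.236)&(z<.256)&(np.hypot(P[:,:,0]-C[0],P[:,:,1]-C[1])<.07)
h=P[m].mean(0);print('handle',m.sum(),h,np.degrees(np.arctan2(*(h[:2]-C)[::-1])))
a=grab('scene')
cv2.imwrite('pics/end.png',cv2.resize(np.hstack([a['frame'][150:300,130:350],b['frame'][120:270,130:350]])[:,:,::-1],(800,273),interpolation=cv2.INTER_CUBIC))
E
```

```text
handle 57 [0.55028357 0.09637007 0.24570913] -4.171408566127321
```

View pics/end.png

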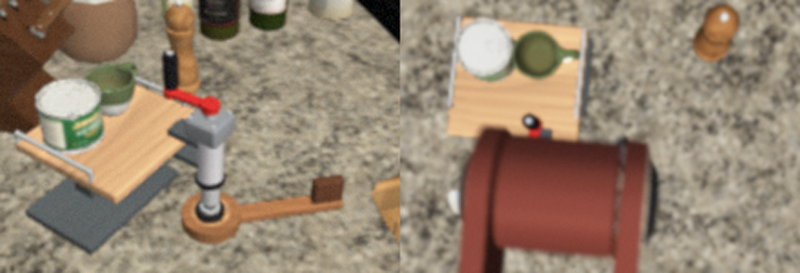

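The foot stands in the middle of the pad's round end (about (210,213) in the picture). The crank is at -4°, where I left it, the bystanders are undisturbed and the arm is clear.

```bash
python3 -c "
from station import ctrl
print(ctrl.finish_job())"
```

```text
the job is handed in; nothing more can be done
None
```

The pad is under the leg and the foot is cranked down onto it at an estimated 60 N (push up about 5.7 N); everything is released, nothing else looks disturbed in the last picture, and the job is handed in, though no verdict came back.

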